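Hold a shelf lip against a sprung board for screwing

TASK

Fit up the new games shelf: take the long wooden lip (the one as long as the shelf board), stand it upright on the jig's plywood bed against the near edge of the board, ends flush with the board's ends, and push it so that the sprung board moves back until its pointers stand between the two ridges of the gauges. Hold that push steadily for three seconds and finish still holding it there, so that someone can drive the screws; do not let go. Never ram the spring to the end of its travel, and leave the short lip, screwdriver, glue bottle and screw tin where they are.

Things in the scene. Friction and masses are not known exactly. Their poses are not given: they have to be found in the camera images.
- lip: Long lip: a pale wooden bar 20 (x) x 180 (y, its length) x 60 mm (z), about 0.14 kg, standing on its narrow edge on the table left or right of the jig, its length roughly along the robot's x. Origin: centre of its underside. It is the same turned half round about z. Small dark screw holes near both ends, 9 mm above the underside.
- short_lip: Bystander: a like bar only 120 mm long (20 x 120 x 60 mm), on the other side of the jig. Origin: centre of its underside, length along its y.
- jig: Fixed jig. Plywood bed 270 (x) x 250 (y) x 12 mm on the table; origin: centre of the bed's underside. Its x points roughly away from the robot and is the direction to push. The 70 mm of bed in front of the board (jig x -135 to -65 mm) are free, to stand the lip on. A spring housing, top 42 mm above the table, stands at jig x 95 to 130 mm, 200 mm wide.
- board: Shelf board, dark wood, 100 (x) x 180 (y) x 15 mm, flat on the sprung carriage, underside 13 mm and top 28 mm above the table. Origin: centre of its underside, axes parallel to the jig's. The lip goes against its near edge (its x = -50 mm; at rest jig x = -65 mm): the lip's origin is then at board x = -60 mm, and at board y = 0 with the ends flush.
- carriage (a joint): How far board and carriage are pushed back along the jig's +x, in m: 0 at rest, end of travel 0.034. A spring of 0.55 N/mm without preload resists (about 9 N at 17 mm). A thin steel pointer at each side moves over a gauge: above the ridge nearer the robot at 0.010, above the farther one at 0.024.
- gauge_left (a point): Middle between the two ridges of the gauge at the jig's +y side, at the height of their tops (24 mm above the table). A gauge is a low aluminium step 60 x 22 mm on the bed beside the board, with two dark ridges across it, 14 mm apart; its like lies at the other side, jig y = -113 mm. The board's pointer (3 mm wide) moves just above the ridges.
- screwdriver: Bystander: a screwdriver lying on the table beyond the jig.
- glue: Bystander: a white glue bottle, 52 mm diameter, 140 mm high, standing beyond the jig to one side. Origin: centre of its underside.
- tin: Bystander: an open round steel tin of screws, 68 mm diameter, 45 mm high, beyond the jig to the other side. Origin: centre of its underside.
There are look-alikes about, which are no part of the job. What is shaped like the lip but orange, pink or yellow is not meant.

How it is judged (in metres and radians):
On the way:
1. the long lip, upright on the bed and flush with the board, is pressed in the band by the fingers for two seconds on end (value of joint carriage between 0.01 and 0.024 m and contact force between lip and board between 4.5 and 15 N and y of lip in the frame of board between -0.007 and 0.007 m and x of lip in the frame of board between -0.064 and -0.056 m and z of lip in the frame of board between -0.005 and 0.006 m and angle between the y axis of lip and the y axis of board, either way round below 0.07 rad and angle between lip's own z axis and vertical below 0.1 rad and contact force between the fingers and lip above 3 N), for 2 s.
At the end, for the whole second after the job is handed in: The fingers still push the long lip: carriage pushed back 10 to 24 mm, 4.5 to 15 N between lip and board; lip against the board's edge (within 4 mm), its ends flush within 7 mm, parallel within 0.07 rad, upright within 0.1 rad, its underside within about 5 mm of the board's underside; at rest (all of step 1 and linear speed of lip below 0.01 m/s); the arm keeps its last pose, push and grip.
It fails at once if the spring is rammed to the end of its travel (value of joint carriage above 0.032 m).
It fails at once if a bystander (short lip, screwdriver, glue bottle, screw tin) is moved by more than 30 mm, or the bottle is knocked over (distance of any of short_lip, screwdriver, glue, tin from where it was at the start of the episode above 0.03 m or angle between glue's own z axis and vertical above 0.5 rad).
It also fails if it takes over 51 s, if anything falls off the work surface, if the arm or the gripper's body presses on something with over 40 N, if the wrist force passes 120 N, or if a joint passes its speed limit or range.

ROBOT

A 6-joint arm with a two-finger parallel gripper is mounted at the origin on the work surface. World frame = base frame: x ahead of the robot, y to its left, z up, the work surface at z = 0. Lengths are in mm, angles in degrees, forces in N, time in s.
With the tool pointing down it reaches from about 275 to 725 mm from the base axis. Payload 5.6 kg.
Tool frame: the origin (TCP) lies at the very end of the fingers, on their centre line; the grasp point (between the pads) lies 19 mm behind it (manip.tcp_to_grasp is the distance from the TCP to the grasp point, in mm); z points along the fingers, y is the line along which they close (so a half turn about z gives the same grasp; the last joint's range is limited). The gripper opens to 85 mm and grips with 20 to 120 N. Pads are 22 mm wide; open, the fingers measure 114 mm over their backs; the gripper's body (76 mm by 85 mm) begins 54 mm behind the grasp point. The pads swing forward as they close: fully open they stand 13 mm farther back than shut.
Start: joints at [-49.355, 14.616, 6.199, 0, -81.583, -16.306], TCP at [226.694, -501.101, 231.283] pointing down, gripper open.
Joint ranges: [-168.99, 168.99], [-69.2, 112.95], [-62.41, 85.93], [-164.36, 98.24], [-168.68, -3.75], [-174.98, 174.98]. Speed limits (degrees/s): [147.25, 147.25, 180, 180, 180, 180].

INTERFACE

Orientations are given as a 3x3 rotation matrix whose columns are the frame's x, y, z axes.
In Python, from station import manip, vision, ticket gives the robot as it stands.
- The arm moves only by the shell command python3 -m inch 'ROWS' [FORCE]. ROWS is JSON, a list of rows, each an object with "jaw": the closure, from -1 (fully open) to 1 (shut); "translation": the shift along the tool's x, y, z each as a share of 500 mm, from -1 to 1, a list of three; "twist": the turn about the tool's z as a share of 60 degrees, from -1 to 1. A call has 1 to 8 rows; each row shifts and turns the commanded pose from where the row before left it, along the tool's axes as they then stand; what a row does not reach is not made up. A row lasts 1/10 s, in which the tool goes at most 50 mm and 8.59 degrees, less where a joint would pass 70% of its speed; a pose out of reach is approached as far as the arm can. A call with a number of a shift or a turn outside -1 to 1 is refused whole. A call with a gripper value outside its range is refused whole. The fingers move at their own pace and stop on an object; FORCE is the grip in N (left out, the last holds). Time passes only in rows, so rows that do not move let the fingers close. It gives the time, the measured TCP pose, the force, the opening and the grip force at its end, in the units of the state.
- manip.state(): the state, without advancing time (a new reading comes with each control period).
- vision.read_camera(name): name is "scene" or "top"; returns a dict with "color" (480x640x3 uint8, red, green, blue), "range_z" (480x640 float32, mm along the optical axis (not along the pixel's ray), 0 where there is no reading), "vfov" (degrees; the focal length in pixels is half the picture's height over the tangent of half this angle, whatever the lens; pixels are square), "cx", "cy" (the principal point, pixels), "R" (3x3) and "t" (3): a world point X has camera coordinates R X + t. Camera axes: x right, y down, z forward; pixel columns grow to the right and rows downward; lengths in mm; the calibration is good to about 2 mm. A picture is of the moment at which its call begins.
- ticket.job_done(): hands the job in; it is judged then, once.
Trained networks look in a picture, given as the dict that the camera call returned (one of the last four; its "shot" number tells which), for a name from the list of things; names that differ only in an ending like _2 or _b are one class to them, and where a whole thing is asked for, a point or a joint stands for the part that bears it (a point fixed in the world has none). Each returns a list of dicts, best first, with "p" (0 to 1); they miss things now and then, are a little off and sometimes report something else, mostly with a low value. They report only what shows in the picture. A call takes as long as a camera call. They do not tell look-alikes from the thing itself.
- vision.recognise(picture, name): "point" ([column, row] in pixels, amid what is visible of it).
- vision.silhouettes(picture, name): "pixels" (480x640 bool, what is visible of it) and "point" ([column, row] in pixels, amid what is visible of it).
The state is a dict: "time": time; "qpos": joint angles; "dq": joint speeds; "effort": joint torques, N m; "position": TCP position; "tcp_rot": TCP orientation; "ft_force": force on the tool from outside, world axes, zero at the start; "ft_torque": the same for the moment, N m; "grip_width": opening from 0.0 (shut) to 1.0 (fully open); "grasp_force": force on a finger pad.
Only numpy, scipy, OpenCV 4.12 (cv2) and the standard library are available. Lean on these libraries where they do the work, as an engineer would, in place of code of your own. Each camera call takes 0.05 s, during which the arm holds its last target. There are 200 camera calls.

## Working session

There is one attempt and no reset: what is moved stays moved. The work goes in short steps, Python scripts to look and compute and a shell command to move; the robot and the scene stay as the last step left them, time stands still between calls to the robot, and variables do not carry over. Pictures are saved under pics/ and viewed, at most 10 in all, crops included, and the job is handed in when it is done.

```bash
ls; mkdir -p pics
cat > h.py <<'E'
import numpy as np, cv2
from station import manip, vision, ticket
def cloud(p):
    f=240/np.tan(np.radians(p["vfov"])/2); Z=p["range_z"].astype(float)
    v,u=np.mgrid[:480,:640]
    C=np.stack([(u-p["cx"])/f*Z,(v-p["cy"])/f*Z,Z],-1)
    W=(C-np.array(p["t"]))@np.array(p["R"]); W[Z==0]=np.nan
    return W
E
python3 - <<'E'
from h import *
print(manip.state())
for n in ("top","scene"):
    p=vision.read_camera(n); cv2.imwrite(f"pics/{n}.png",p["color"][...,::-1]); W=cloud(p)
    for k in ("lip","short_lip","board","jig","gauge_left","glue","tin","screwdriver"):
        for d in vision.silhouettes(p,k)[:4]:
            P=W[d["pixels"]]; P=P[~np.isnan(P[:,0])]
            if len(P)<5: continue
            zt=np.percentile(P[:,2],95); T=P[P[:,2]>zt-6][:,:2].astype(np.float32)
            print(n,k,round(d["p"],2),np.round(d["point"]),"zt",round(zt,1),"rect",[np.round(a,1) for a in cv2.minAreaRect(T)])
E
```

```text
pics
{'time': 0.0, 'qpos': array([-4.93543434e+01,  1.46530186e+01,  6.12790404e+00, -2.67925458e-02,
       -8.15839837e+01, -1.63078022e+01]), 'dq': array([ 0.00719136,  0.02819527,  0.08386248, -0.00261798,  0.04389364,
        0.00790293]), 'effort': array([ 2.07367084e-03, -3.86628985e+01,  2.37942195e+01,  5.36493793e+00,
       -6.06082453e-03, -4.37426684e-05]), 'position': array([ 226.50657928, -500.62235974,  230.3780273 ]), 'tcp_rot': array([[-9.11159541e-01, -4.12052789e-01, -8.89310033e-04],
       [-4.12053738e-01,  9.11157872e-01,  1.74606287e-03],
       [ 9.08317629e-05,  1.95738537e-03, -9.99998080e-01]]), 'ft_force': array([-0.75425323,  0.07533439,  0.59431695]), 'ft_torque': array([-0.02301434,  0.02231188,  0.00117947]), 'grasp_force': 0.0, 'grip_width': 1.0011392892952775}
top lip 0.69 [449. 284.] zt 65.3 rect [array([ 446.8, -435.2]), array([ 19.5, 114.7]), np.float64(20.6)]
top lip 0.65 [475. 198.] zt 65.1 rect [array([ 690.4, -503.7]), array([177. ,  20.9]), np.float64(70.2)]
top lip 0.61 [324. 322.] zt 65.7 rect [array([ 335.3, -102.3]), array([177.4,  19.9
[... 1455 characters left out ...]
12.6, 330.3]), array([121.5,  20.3]), np.float64(16.7)]
scene board 0.64 [314. 282.] zt 29.3 rect [array([604.7,  11.7]), array([146.6, 219.4]), np.float64(3.2)]
scene jig 0.57 [310. 291.] zt 41.8 rect [array([716.3, -12.5]), array([201.4,  36.2]), np.float64(85.6)]
scene gauge_left 0.97 [304. 291.] zt 41.8 rect [array([716.3, -12.5]), array([201.4,  36.2]), np.float64(85.6)]
scene glue 0.79 [200. 210.] zt 133.4 rect [array([ 678.1, -348.3]), array([21.4, 20.5]), np.float64(0.8)]
scene tin 0.94 [393. 432.] zt 44.5 rect [array([716.8, 344.6]), array([67.6, 66.4]), np.float64(57.9)]
scene screwdriver 0.92 [187. 287.] zt 25.6 rect [array([ 811.9, -136.8]), array([98.7, 21. ]), np.float64(87.1)]
```

View pics/top.png

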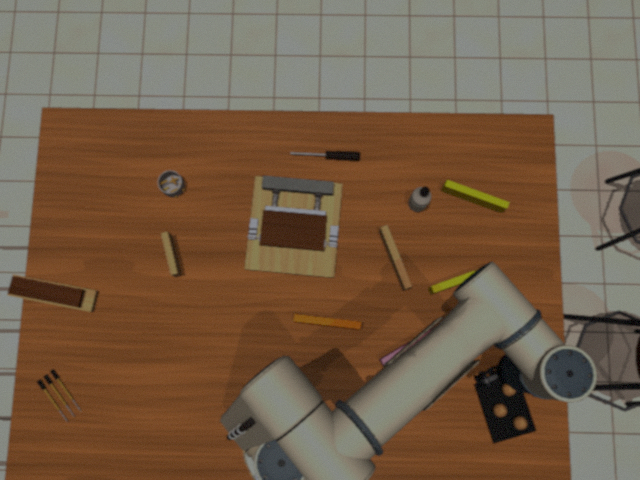

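View pics/scene.png

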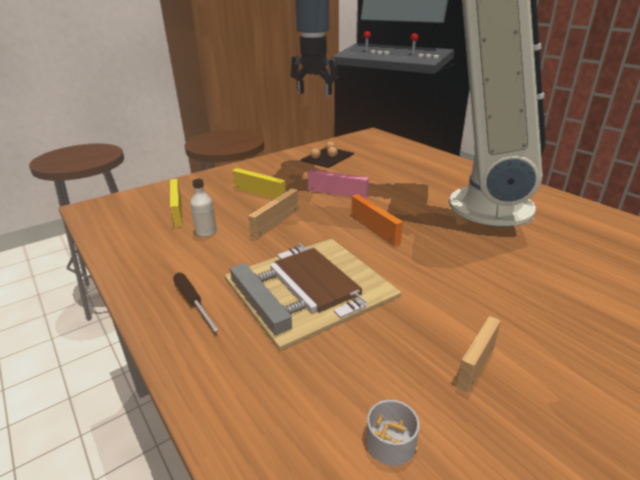

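```bash
cat >> h.py <<'E'
def rect(P):
    (c,s,a)=cv2.minAreaRect(P[:,:2].astype(np.float32))
    if s[0]<s[1]: s=s[::-1]; a+=90
    return np.round(c,1),np.round(s,1),round(a%180,1)
def near(W,x,y,r,z0,z1):
    m=(np.hypot(W[...,0]-x,W[...,1]-y)<r)&(W[...,2]>z0)&(W[...,2]<z1)
    return m
E
cat > m.py <<'E'
from h import *
import sys
L=[float(a) for a in sys.argv[1:]]  # lip x y z0 z1
for n in ("top","scene"):
    p=vision.read_camera(n); W=cloud(p); c=p["color"].astype(int)
    ds=sorted(vision.silhouettes(p,"lip"),key=lambda d:0)
    m=near(W,L[0],L[1],110,L[2],L[3]); print(n,"lip",rect(W[m]),np.nanmedian(W[m][:,2]).round(1))
    b=near(W,605,-5,140,21,35)&(c.sum(-1)<230)
    b=cv2.morphologyEx(b.astype(np.uint8),cv2.MORPH_OPEN,np.ones((3,3)))>0
    print(" board",rect(W[b]),np.median(W[b][:,2]).round(1))
    h=near(W,716,-12,115,38,48); print(" housing",rect(W[h]),np.median(W[h][:,2]).round(1))
    t=near(W,500,200,60,-20,20); print(" table",np.median(W[t][:,2]).round(1))
E
python3 m.py 514 -284.5 54 72
```

```text
top lip (array([ 513.3, -284. ]), array([180.,  21.]), 21.8) 59.7
 board (array([617.9,  -5.3]), array([179.9, 162.1]), 85.8) 27.7
 housing (array([668.6,  -8.7]), array([199.2, 128.7]), 85.0) 42.1
 table -0.3
scene lip (array([ 515.5, -284.8]), array([181.1,  23.5]), 21.3) 59.6
 board (array([638.5,  82.2]), array([9.4, 2.2]), 176.1) 24.2
 housing (array([716.3, -13.5]), array([201.,  36.]), 85.6) 41.6
 table -0.1
```

```bash
python3 -m inch '[{"jaw":-1,"translation":[-0.0878,0.0197,0.02],"twist":0},{"jaw":-1,"translation":[-0.0878,0.0197,0.02],"twist":0},{"jaw":-1,"translation":[-0.0878,0.0197,0.02],"twist":0},{"jaw":-1,"translation":[-0.0878,0.0197,0.02],"twist":0},{"jaw":-1,"translation":[-0.0878,0.0197,0.02],"twist":0},{"jaw":-1,"translation":[-0.0878,0.0197,0.02],"twist":0},{"jaw":-1,"translation":[-0.0878,0.0197,0.02],"twist":0},{"jaw":-1,"translation":[-0.0878,0.0197,0.02],"twist":0.043}]' 60
python3 -m inch '[{"jaw":-1,"translation":[0,0,0.02],"twist":0},{"jaw":-1,"translation":[0,0,0],"twist":0},{"jaw":-1,"translation":[0,0,0],"twist":0}]'
```

```text
time: 1.9
position: [515.6, -283.2, 151.1]
tcp_rot: [[-0.929, -0.37, 0.0], [-0.37, 0.929, -0.0], [-0.0, -0.0, -1.0]]
ft_force: [-0.6, -0.9, 0.1]
grip_width: 0.998
grasp_force: 0.0
time: 2.2
position: [513.7, -285.1, 141.5]
tcp_rot: [[-0.929, -0.371, -0.0], [-0.371, 0.929, -0.0], [0.001, -0.0, -1.0]]
ft_force: [0.4, 0.1, -0.4]
grip_width: 1.003
grasp_force: 0.0
```

```bash
python3 -m inch '[{"jaw":-1,"translation":[0,0,0.06],"twist":0},{"jaw":-1,"translation":[0,0,0.06],"twist":0},{"jaw":-1,"translation":[0,0,0.06],"twist":0},{"jaw":-1,"translation":[0,0,0.055],"twist":0},{"jaw":-1,"translation":[0,0,0],"twist":0},{"jaw":1,"translation":[0,0,0],"twist":0},{"jaw":1,"translation":[0,0,0],"twist":0},{"jaw":1,"translation":[0,0,0],"twist":0}]' 60
python3 -m inch '[{"jaw":1,"translation":[0,0,0],"twist":0},{"jaw":1,"translation":[0,0,0],"twist":0},{"jaw":1,"translation":[0,0,0],"twist":0},{"jaw":1,"translation":[0,0,0],"twist":0}]'
```

```text
time: 3.0
position: [515.3, -285.2, 25.8]
tcp_rot: [[-0.929, -0.371, 0.003], [-0.371, 0.929, -0.001], [-0.003, -0.002, -1.0]]
ft_force: [0.7, -0.4, -0.7]
grip_width: 0.509
grasp_force: 0.0
time: 3.4
position: [514.9, -284.8, 24.9]
tcp_rot: [[-0.929, -0.371, 0.002], [-0.371, 0.929, -0.001], [-0.001, -0.001, -1.0]]
ft_force: [-0.2, 1.3, 5.1]
grip_width: 0.226
grasp_force: 59.6
```

```bash
python3 -m inch '[{"jaw":1,"translation":[0,0,-0.05],"twist":0},{"jaw":1,"translation":[0,0,-0.06],"twist":0},{"jaw":1,"translation":[0,0,-0.06],"twist":0},{"jaw":1,"translation":[0,0,0],"twist":0}]'
python3 -m inch '[{"jaw":1,"translation":[-0.0266,0.0782,0],"twist":0},{"jaw":1,"translation":[-0.0266,0.0782,0],"twist":0},{"jaw":1,"translation":[-0.0266,0.0782,0],"twist":0},{"jaw":1,"translation":[-0.0266,0.0782,0],"twist":0},{"jaw":1,"translation":[-0.0266,0.0782,0],"twist":0},{"jaw":1,"translation":[-0.0266,0.0782,0],"twist":0},{"jaw":1,"translation":[-0.0266,0.0782,0],"twist":0}]'
python3 -m inch '[{"jaw":1,"translation":[0,0,0],"twist":-0.133},{"jaw":1,"translation":[0,0,0],"twist":-0.133},{"jaw":1,"translation":[0,0,0],"twist":-0.133},{"jaw":1,"translation":[0,0,0],"twist":-0.133},{"jaw":1,"translation":[0,0,0],"twist":-0.133},{"jaw":1,"translation":[0,0,0],"twist":-0.133},{"jaw":1,"translation":[0,0,0],"twist":-0.133},{"jaw":1,"translation":[0,0,0],"twist":-0.133}]'
python3 -m inch '[{"jaw":1,"translation":[0,0,0],"twist":0},{"jaw":1,"translation":[0,0,0],"twist":0}]'
cat > m2.py <<'E'
from h import *
import sys
i=sys.argv[1]
p=vision.read_camera("scene"); W=cloud(p); c=p["color"]
s=[d for d in vision.silhouettes(p,"board")]
h=near(W,716,-12,115,38,46); print("housing",rect(W[h]))
t=manip.state()["position"]
m=near(W,t[0],t[1],110,t[2]-28,t[2]+40)
cv2.imwrite(f"pics/s{i}.png",cv2.resize(c[180:380,180:480,::-1],None,fx=2.6,fy=2.6,interpolation=3))
for n in ("scene","top"):
    q=p if n=="scene" else vision.read_camera("top"); V=cloud(q)
    for d in vision.silhouettes(q,"lip")[:5]:
        P=V[d["pixels"]];P=P[~np.isnan(P[:,0])]
        if len(P) and np.hypot(*(np.median(P[:,:2],0)-t[:2]))<70: print(n,"lip",rect(P),np.percentile(P[:,2],[2,50,98]).round(1))
    # board top: dark brown, z 24..32
    col=q["color"].astype(int); b=near(V,605,-5,120,25,31.5)&(col[...,0]>col[...,2]+12)&(col.sum(-1)<260)
    b=cv2.morphologyEx(b.astype(np.uint8),cv2.MORPH_OPEN,np.ones((3,3)))>0
    if b.sum()>20: print(n,"board",rect(V[b]),np.median(V[b][:,2]).round(1),b.sum())
print(t)
E
python3 m2.py 1
```

```text
time: 3.8
position: [516.6, -285.6, 113.3]
tcp_rot: [[-0.928, -0.371, 0.007], [-0.371, 0.928, -0.003], [-0.006, -0.006, -1.0]]
ft_force: [0.9, -0.0, -0.6]
grip_width: 0.224
grasp_force: 58.9
time: 4.5
position: [498.1, 5.8, 107.9]
tcp_rot: [[-0.929, -0.371, -0.002], [-0.371, 0.929, 0.0], [0.001, 0.001, -1.0]]
ft_force: [0.5, -0.3, -1.7]
grip_width: 0.23
grasp_force: 59.2
time: 5.3
position: [498.4, 4.2, 107.7]
tcp_rot: [[-0.071, -0.997, -0.002], [-0.997, 0.071, 0.0], [0.0, 0.002, -1.0]]
ft_force: [-0.0, 0.6, -1.0]
grip_width: 0.221
grasp_force: 59.4
time: 5.5
position: [498.7, 4.1, 108.2]
tcp_rot: [[-0.081, -0.997, -0.001], [-0.997, 0.081, -0.0], [0.0, 0.001, -1.0]]
ft_force: [-0.1, 0.5, -1.6]
grip_width: 0.225
grasp_force: 59.4
housing (array([716.1, -13.4]), array([201.4,  36. ]), 85.8)
scene lip (array([433.2, -58.4]), array([341.2, 144.4]), 54.4) [  0.5 114.8 144. ]
scene board (array([588.6,  -3. ]), array([179. ,  99.3]), 85.5) 27.8 2386
top lip (array([488.9, -10.4]), array([159.8,  66.6]), 104.0) [  7.9 140.6 265.8]
top board (array([605.1, -55.1]), array([72.2, 21.1]), 47.7) 27.5 37
[498.96067738   4.12187604 108.48269939]
```

View pics/s1.png

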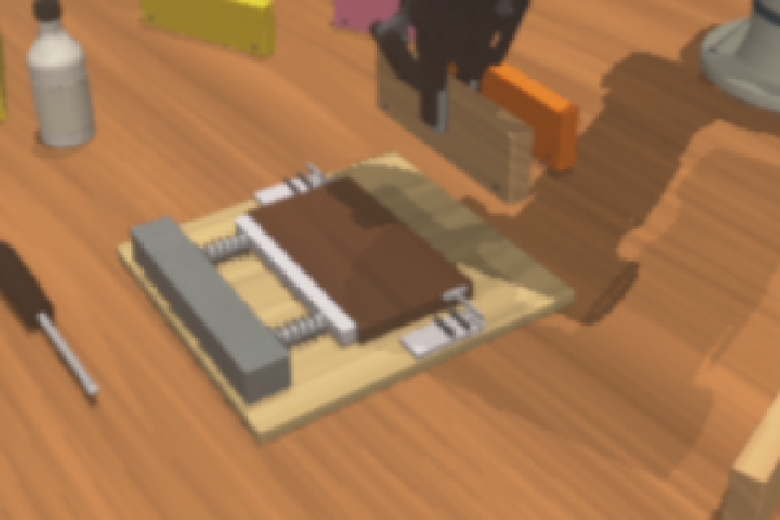

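```bash
cat > m3.py <<'E'
from h import *
a=np.radians(-4.5); ex=np.array([np.cos(a),np.sin(a)]); ey=np.array([-ex[1],ex[0]]); O=np.array([604.0,-4.2])
p=vision.read_camera("scene"); V=cloud(p); col=p["color"].astype(int); t=manip.state()["position"]
J=np.stack([(V[...,:2]-O)@ex,(V[...,:2]-O)@ey,V[...,2]],-1)
tj=np.array([(t[:2]-O)@ex,(t[:2]-O)@ey]); z=t[2]
sat=(col[...,0]>col[...,2]+12)&(col[...,0]>60)   # wood, not the grey/black gripper
m=sat&(abs(J[...,0]-tj[0])<25)&(abs(J[...,1])<125)&(J[...,2]>z-22)&(J[...,2]<z+40)
m=cv2.morphologyEx(m.astype(np.uint8),cv2.MORPH_OPEN,np.ones((3,3)))>0
P=J[m]; print("tcp jig",tj.round(1),"z",z.round(1))
print("lip y",np.percentile(P[:,1],[.5,99.5]).round(1),"z",np.percentile(P[:,2],[1,99]).round(1),"x",np.percentile(P[:,0],[2,50,98]).round(1))
F=P[(P[:,2]>z)&(P[:,2]<z+30)&(abs(P[:,1])<84)]
k=np.polyfit(F[:,1],F[:,0],1); print("far face slope",k[0].round(3),"x at 0",k[1].round(1))
k=np.polyfit(F[:,2],F[:,0],1); print("tilt slope",k[0].round(3))
b=near(V,589,-3,125,25,31.5)&sat&(col.sum(-1)<260)
b=cv2.morphologyEx(b.astype(np.uint8),cv2.MORPH_OPEN,np.ones((3,3)))>0
B=J[b]; print("board jig x",np.percentile(B[:,0],[1,99]).round(1),"y",np.percentile(B[:,1],[1,99]).round(1))
E
python3 m3.py
```

```text
tcp jig [-1.052e+02  1.000e-01] z 108.7
lip y [-90.5  88.9] z [ 87.4 145.1] x [-113.3  -94.6  -85.1]
far face slope -0.008 x at 0 -93.2
tilt slope -0.024
board jig x [-63.3  30.1] y [-83.5  88.7]
```

```bash
python3 -m inch '[{"jaw":1,"translation":[0,0,0.05],"twist":0},{"jaw":1,"translation":[0,0,0.05],"twist":0},{"jaw":1,"translation":[0,0,0.03],"twist":0},{"jaw":1,"translation":[0,0,0.01],"twist":0},{"jaw":1,"translation":[0,0,0.002],"twist":0},{"jaw":1,"translation":[0,0,0],"twist":0},{"jaw":1,"translation":[0,0,0],"twist":0}]'; python3 m3.py
```

```text
time: 6.5
position: [500.0, 4.3, 38.7]
tcp_rot: [[-0.077, -0.997, 0.002], [-0.997, 0.077, 0.0], [-0.001, -0.002, -1.0]]
ft_force: [0.3, -0.1, -1.3]
grip_width: 0.226
grasp_force: 59.5
tcp jig [-104.5    0.3] z 38.6
lip y [-89.1  89. ] z [17.3 75.1] x [-112.6  -93.9  -91.2]
far face slope -0.007 x at 0 -92.9
tilt slope -0.04
board jig x [-63.4  30.5] y [-83.8  88.1]
```

```bash
python3 -m inch '[{"jaw":1,"translation":[0,0,0.002],"twist":0},{"jaw":1,"translation":[0,-0.014,0.001],"twist":0},{"jaw":1,"translation":[0,-0.014,0],"twist":0},{"jaw":1,"translation":[0,-0.014,0],"twist":0},{"jaw":1,"translation":[0,-0.012,0],"twist":0},{"jaw":1,"translation":[0,-0.01,0],"twist":0},{"jaw":1,"translation":[0,0,0],"twist":0},{"jaw":1,"translation":[0,0,0],"twist":0}]'
python3 -m inch '[{"jaw":1,"translation":[0,-0.006,0],"twist":0},{"jaw":1,"translation":[0,-0.006,0],"twist":0},{"jaw":1,"translation":[0,-0.004,0],"twist":0},{"jaw":1,"translation":[0,0,0],"twist":0},{"jaw":1,"translation":[0,0,0],"twist":0},{"jaw":1,"translation":[0,0,0],"twist":0}]'; python3 m3.py
```

```text
time: 7.35
position: [531.0, 1.4, 36.9]
tcp_rot: [[-0.077, -0.997, -0.001], [-0.997, 0.077, -0.0], [0.0, 0.001, -1.0]]
ft_force: [-4.7, -0.5, 7.1]
grip_width: 0.223
grasp_force: 60.7
time: 7.95
position: [536.0, 0.9, 36.9]
tcp_rot: [[-0.077, -0.997, -0.006], [-0.997, 0.077, -0.0], [0.001, 0.006, -1.0]]
ft_force: [-14.8, 3.0, 17.2]
grip_width: 0.225
grasp_force: 61.9
tcp jig [-68.1  -0.2] z 36.9
lip y [-88.   88.9] z [17.9 73.8] x [-76.4 -57.5 -44.3]
far face slope -0.014 x at 0 -56.5
tilt slope -0.041
board jig x [-57.7  38.9] y [-84.9  88.2]
```

```bash
python3 -m inch '[{"jaw":1,"translation":[0,0,-0.002],"twist":0},{"jaw":1,"translation":[0,0,-0.001],"twist":0},{"jaw":1,"translation":[0,0,0],"twist":0},{"jaw":1,"translation":[0,0,0],"twist":0}]'; python3 m3.py
```

```text
time: 8.4
position: [536.4, 0.9, 37.0]
tcp_rot: [[-0.077, -0.997, -0.006], [-0.997, 0.077, -0.0], [0.001, 0.006, -1.0]]
ft_force: [-8.9, 2.3, 5.2]
grip_width: 0.227
grasp_force: 60.2
tcp jig [-67.8  -0.2] z 37.0
lip y [-88.1  88.9] z [18.7 73.4] x [-76.  -57.2 -43.7]
far face slope -0.012 x at 0 -56.3
tilt slope -0.031
board jig x [-57.2  39.2] y [-84.7  88.3]
```

```bash
python3 -m inch '[{"jaw":1,"translation":[0,0,-0.002],"twist":0},{"jaw":1,"translation":[0,-0.005,0],"twist":0},{"jaw":1,"translation":[0,-0.005,0],"twist":0},{"jaw":1,"translation":[0,-0.004,0],"twist":0},{"jaw":1,"translation":[0,0,0],"twist":0},{"jaw":1,"translation":[0,0,0],"twist":0},{"jaw":1,"translation":[0,0,0],"twist":0}]'; python3 m3.py
```

```text
time: 9.15
position: [543.0, 0.4, 37.4]
tcp_rot: [[-0.077, -0.997, -0.007], [-0.997, 0.077, -0.0], [0.001, 0.007, -1.0]]
ft_force: [-8.3, 1.9, 2.1]
grip_width: 0.223
grasp_force: 59.8
tcp jig [-61.2  -0.2] z 37.4
lip y [-88.8  88.8] z [18.5 73.9] x [-69.6 -50.5 -37.1]
far face slope -0.011 x at 0 -49.7
tilt slope -0.058
board jig x [-50.5  45.8] y [-84.7  88.1]
```

```bash
python3 -m inch '[{"jaw":1,"translation":[0,-0.004,0],"twist":0},{"jaw":1,"translation":[0,-0.004,0],"twist":0},{"jaw":1,"translation":[0,0,0],"twist":0},{"jaw":1,"translation":[0,0,0],"twist":0},{"jaw":1,"translation":[0,0,0],"twist":0}]'; python3 m3.py; python3 m2.py 2 >/dev/null
```

```text
time: 9.7
position: [546.4, 0.1, 37.3]
tcp_rot: [[-0.077, -0.997, -0.008], [-0.997, 0.077, -0.0], [0.001, 0.008, -1.0]]
ft_force: [-9.5, 2.2, 2.5]
grip_width: 0.227
grasp_force: 60.0
tcp jig [-57.8  -0.2] z 37.3
lip y [-88.9  88.4] z [19.2 74. ] x [-66.  -47.1 -33.8]
far face slope -0.011 x at 0 -46.3
tilt slope -0.052
board jig x [-47.3  49.6] y [-85.2  88.5]
```

View pics/s2.png

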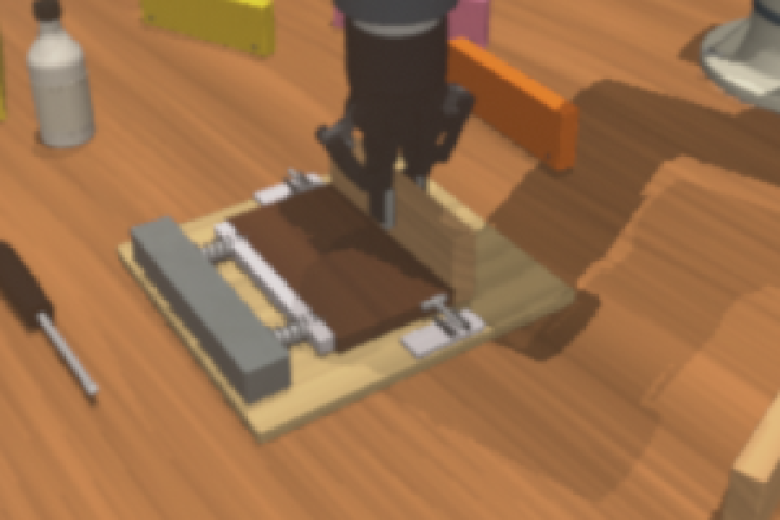

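The lip stands flat against the board's near edge with its ends flush. The pointer at about (440, 300) is over the gauge between the ridges, with the carriage at about 16–17 mm. Next I hold for over 3 s.

```bash
for i in 1 2 3 4 5; do python3 -m inch '[{"jaw":1,"translation":[0,0,0],"twist":0},{"jaw":1,"translation":[0,0,0],"twist":0},{"jaw":1,"translation":[0,0,0],"twist":0},{"jaw":1,"translation":[0,0,0],"twist":0},{"jaw":1,"translation":[0,0,0],"twist":0},{"jaw":1,"translation":[0,0,0],"twist":0},{"jaw":1,"translation":[0,0,0],"twist":0},{"jaw":1,"translation":[0,0,0],"twist":0}]' | grep -E "time|pos|ft_"; done; python3 m3.py; python3 -c "
from station import ticket; print(ticket.job_done())"
```

```text
time: 10.8
position: [546.4, 0.1, 37.4]
ft_force: [-8.6, 2.5, 3.5]
time: 11.6
position: [546.4, 0.1, 37.3]
ft_force: [-9.7, 2.8, 4.1]
time: 12.4
position: [546.4, 0.1, 37.3]
ft_force: [-9.9, 2.0, 3.6]
time: 13.2
position: [546.4, 0.1, 37.3]
ft_force: [-9.4, 2.2, 3.9]
time: 14.0
position: [546.4, 0.1, 37.3]
ft_force: [-10.3, 3.4, 4.5]
tcp jig [-57.8  -0.2] z 37.3
lip y [-89.1  89. ] z [18.8 73.8] x [-66.  -47.1 -33.7]
far face slope -0.012 x at 0 -46.1
tilt slope -0.054
board jig x [-47.   49.6] y [-85.2  88.2]
the job is handed in; nothing more can be done
None
```

The long lip is pressed flush against the board with about 9–10 N at the wrist and the carriage pushed back about 16–17 mm. That was held steadily for 4 s, and I handed the job in at 14 s with the arm still holding; no verdict came back.

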